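# Make up two jig hardware kits in the workshop

### The job

Make up the two jig kits from the hardware on the bench: the large star knob and the small hex nut go in the two-bay plywood tray; the large hex nut, the small star knob and the slotted wooden stop block go in the three-bay tray, with the block in the long bay. One piece to a bay, each lying flat on the bay's floor the same way up as now, and leave the glue bottle and the tape measure where they are.

Things in the scene. Friction and masses are not known exactly. Their poses are not given: they have to be found in the camera images.
- two_bay_tray: Plywood tray, 94 (x) by 178 (y) mm, two square bays side by side along y. Fixed to the bench. Origin: centre of underside, z up. Floor top at z = 5 mm; lips and dividers 6 mm thick rise to z = 12 mm. Bay centres at (x, y) = (0, +43) and (0, -43) mm; each bay 82 (x) by 80 (y) mm inside.
- three_bay_tray: Plywood tray, 158 (x) by 178 (y) mm, two square bays and one long bay. Fixed to the bench. Origin: centre of underside, z up. Floor top at z = 5 mm; lips and dividers 6 mm thick rise to z = 12 mm. Square bays (82 (x) by 80 (y) mm inside) centred at (x, y) = (-32, +43) and (-32, -43) mm; long bay (58 (x) by 166 (y) mm inside) centred at (44, 0) mm.
- large_nut: Large plain steel hex nut, loose, 55 mm across flats, 64 mm across corners, 29 mm high, 34 mm hole, about 0.36 kg. Origin: centre of its underside, z up. Two of its flats face +x and -x; the others follow every 60 degrees.
- small_nut: Small plain steel hex nut, loose, 36 mm across flats, 42 mm across corners, 22 mm high, 22 mm hole, about 0.11 kg. Origin: centre of its underside, z up. Two of its flats face +x and -x; the others follow every 60 degrees.
- large_knob: Large black six-lobed star knob with a brass centre, loose, 62 mm over the lobes (56 mm gripped across the hollows), 28 mm high: a hub 37 mm across below z = 8 mm, the lobed head above; about 0.09 kg. Origin: centre of its underside, z up. Lobes every 60 degrees from +x; can be gripped at any yaw.
- small_knob: Small black six-lobed star knob with a brass centre, loose, 38 mm over the lobes (34 mm gripped across the hollows), 24 mm high: a hub 23 mm across below z = 6 mm, the lobed head above; about 0.04 kg. Origin: centre of its underside, z up. Lobes every 60 degrees from +x; can be gripped at any yaw.
- stop_block: Light hardwood stop block, loose, 36 mm wide (its x), 90 mm long (its y), 28 mm high, with a slot 10 mm wide and 14 mm deep along the middle of its top; about 0.075 kg. Origin: centre of its underside, z up.
- glue_bottle: Bystander: white glue bottle with an orange cap, 52 mm across, 130 mm tall, standing. Origin: centre of its underside.
- tape_measure: Bystander: yellow tape measure, 70 x 42 mm, 66 mm tall, standing. Origin: centre of its underside.

How it is judged:
By the outcome, as a careful person would: the job done as asked, in the order asked, and still so for the second after the job is handed in, with the robot touching nothing.
It also fails if it takes over 128 s, if anything falls off the work surface, if the arm or the gripper's body presses on something with over 40 N, if the wrist force passes 120 N, or if a joint passes its speed limit or range.

### The arm

A 6-joint arm with a two-finger parallel gripper is mounted at the origin on the work surface. World frame = base frame: x ahead of the robot, y to its left, z up, the work surface at z = 0. Lengths are in m, angles in rad, forces in N, time in s.
With the tool pointing down it reaches from about 0.275 to 0.875 m from the base axis. Payload 12.5 kg.
Tool frame: the origin (TCP) lies midway between the tips of the shut fingers; the grasp point (between the pads) lies 19 mm behind it; z points along the fingers, y is the line along which they close (so a half turn about z gives the same grasp; the last joint's range is limited). The gripper opens to 85 mm and grips with 20 to 120 N. Pads are 22 mm wide; open, the fingers measure 114 mm over their backs; the gripper's body (76 mm by 85 mm) begins 54 mm behind the grasp point. The pads swing forward as they close: fully open they stand 13 mm farther back than shut.
Start: joints at [-1.24, 0.351, 1.652, -0, 1.139, -0.085], TCP at [0.222, -0.503, 0.231] pointing down, gripper open.
Joint ranges: [-2.75, 2.75], [-0.79, 2.1], [0.01, 2.65], [-1.57, 4.71], [0.07, 3.14], [-2.87, 2.87]. Speed limits (rad/s): [2.22, 2.22, 2.79, 3.14, 3.14, 3.14].

### API

Orientations are given as a unit quaternion [x, y, z, w].
In Python, from cell import r, eyes gives the robot as it stands (r), with the cameras (eyes). Calls block until the motion is done:
- r.move_to(position, orientation): joint-space move of the TCP to a pose.
- r.move_linear(position, rot=None, vel=0.15): straight line of the TCP; rot=None keeps the orientation; vel is the mean speed in m/s.
- r.set_joints(angles): joint-space move.
- r.set_gripper(opening, squeeze=None): opening from 0.0 (shut) to 1.0 (fully open); squeeze is the grip in N (None keeps the last); returns when the fingers have stopped.
- r.sleep(seconds).
- r.inverse_kinematics(position, orientation): joint angles nearest the present ones, or None.
- r.get_obs(): the state.
- eyes.get_image(name): name is "scene" or "side" or "wrist"; returns a dict with "pixels" (480x640x3 uint8, red, green, blue), "fx", "fy", "cx", "cy" (pixels), "camera_from_world" (4x4, takes a point from world to camera coordinates); the wrist camera has in their place "mount" (4x4, takes a point from camera to tool coordinates, whose origin is the TCP and whose axes are the flange's). Camera axes: x right, y down, z forward; pixel columns grow to the right and rows downward; lengths in m; the calibration is good to about 2 mm. A picture is of the moment at which its call begins: read the wrist's pose just before it. There is no depth.
A pose or a line that the arm cannot do raises r.PlanningError and nothing moves.
- r.hand_in(): hands the job in; it is judged then, once.
The state is a dict: "t": time; "q": joint angles; "qvel": joint speeds; "effort": joint torques, N m; "tool_pos": TCP position; "ee_rot": TCP orientation; "contact_force": force on the tool from outside, world axes, zero at the start; "torque": the same for the moment, N m; "opening": opening from 0.0 (shut) to 1.0 (fully open); "finger_force": force on a finger pad.
Only numpy, scipy, OpenCV 4.12 (cv2) and the standard library are available. Lean on these libraries where they do the work, as an engineer would, in place of code of your own. Each camera call takes 0.05 s, during which the arm holds its last target. There are 200 camera calls.

## Working session

There is one attempt and no reset: what is moved stays moved. The work goes in short steps, each a Python script; the robot and the scene stay as the last script left them, time stands still between calls to the robot, and variables do not carry over. Pictures are saved under pics/ and viewed, at most 14 in all, crops included, and the job is handed in when it is done.

```bash
mkdir -p pics; ls
python3 - <<'E'
from cell import r, eyes
import cv2,numpy as np
for n in("scene","side"):
    d=eyes.get_image(n);cv2.imwrite(f"pics/{n}0.png",d["pixels"][...,::-1])
    print(n,d["fx"],d["fy"],d["cx"],d["cy"]);print(np.round(d["camera_from_world"],4).tolist())
d=eyes.get_image("wrist");print(d["mount"],d["fx"]);o=r.get_obs();print(o["t"],o["ee_rot"],o["opening"])
E
```

```text
cell.py
pics
scene 557.5361449633089 557.5361449633089 322.90944083330515 229.29140004134962
[[0.0574, 0.9983, 0.0082, -0.047], [0.8507, -0.0446, -0.5238, -0.3823], [-0.5226, 0.037, -0.8518, 1.2061], [0.0, 0.0, 0.0, 1.0]]
side 476.28772700924395 476.28772700924395 324.64992284515114 238.33709872261096
[[-0.9888, -0.1495, -0.0007, 0.4822], [-0.0961, 0.6391, -0.7631, 0.0864], [0.1145, -0.7544, -0.6463, 0.9548], [0.0, 0.0, 0.0, 1.0]]
[[ 1.79062606e-04 -9.58467482e-01 -2.85201779e-01  7.22805687e-02]
 [ 9.99999977e-01  2.05024239e-04 -6.11723539e-05  5.43251895e-04]
 [ 1.17104990e-04 -2.85201761e-01  9.58467496e-01 -1.43059251e-01]
 [ 0.00000000e+00  0.00000000e+00  0.00000000e+00  1.00000000e+00]] 419.23262113815986
0.15 [ 9.78468484e-01  2.06395815e-01 -5.84973011e-05 -4.34601966e-04] 1.0010877793728263
```

View pics/scene0.png

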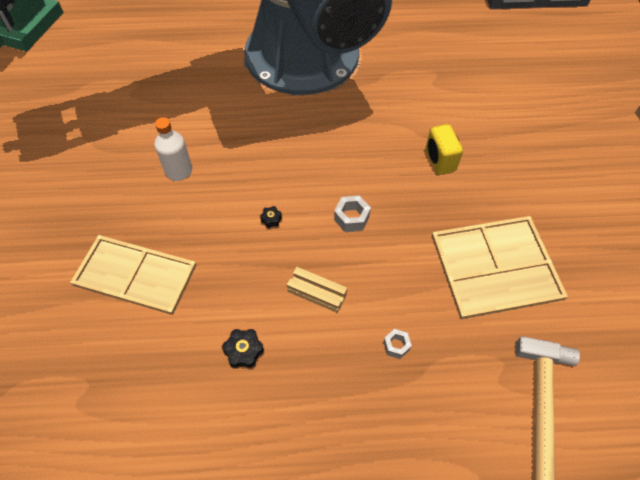

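View pics/side0.png

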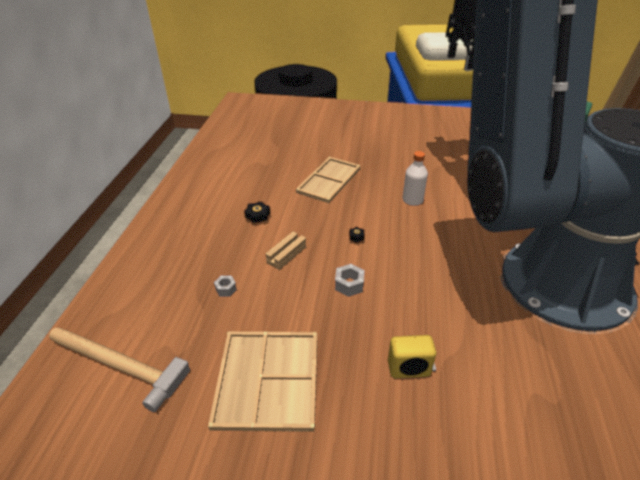

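The scene view shows the objects at these pixels (u, v):

| Object | Pixel position |
|---|---|
| Large nut | (352,213) |
| Small knob | (271,216) |
| Block | (317,289) |
| Large knob | (243,347) |
| Small nut | (398,343) |
| Two-bay tray corners | (97,237), (195,263), (174,311), (72,282) |
| Three-bay tray corners | (433,232), (530,217), (565,296), (462,315) |

The side view agrees with this layout. Next I'll compute rough positions, then take one high wrist view.

```bash
cat > h.py <<'E'
from cell import r, eyes
import cv2,numpy as np
from scipy.spatial.transform import Rotation as R
def K(d): return np.array([[d["fx"],0,d["cx"]],[0,d["fy"],d["cy"]],[0,0,1]])
def back(Km,cw,uv,z):
    """pixel -> world point on the plane at height z"""
    wc=np.linalg.inv(cw); ray=wc[:3,:3]@np.linalg.solve(Km,[*uv,1]); o=wc[:3,3]
    return o+ray*(z-o[2])/ray[2]
def down(yaw): # tool z down, tool x at angle yaw in the world
    return (R.from_euler("z",yaw)*R.from_euler("x",np.pi)).as_quat()
def wrist():
    o=r.get_obs(); d=eyes.get_image("wrist"); T=np.eye(4)
    T[:3,:3]=R.from_quat(o["ee_rot"]).as_matrix(); T[:3,3]=o["tool_pos"]
    return d["pixels"],K(d),np.linalg.inv(T@d["mount"])
E
python3 - <<'E'
from h import *
d=eyes.get_image("scene");k=K(d);c=d["camera_from_world"]
for n,z,p in [("LN",.015,(352,215)),("SK",.012,(271,217)),("BL",.014,(317,290)),("LK",.02,(243,348)),("SN",.011,(398,344)),
 ("glue",0,(178,172)),("tape",0,(446,165)),*[("t2",.012,p) for p in((97,237),(195,263),(174,311),(72,282))],*[("t3",.012,p) for p in((433,232),(530,217),(565,296),(462,315))]]:
    print(n,np.round(back(k,c,p,z),3))
for x,z in((.5,.4),(.45,.4),(.45,.35),(.4,.4)):
  for yaw in(0,np.pi):
    print(x,z,yaw,r.inverse_kinematics([x,0,z],down(yaw)))
E
```

```text
LN [0.433 0.073 0.015]
SK [ 0.428 -0.068  0.012]
BL [0.573 0.005 0.014]
LK [ 0.665 -0.112  0.02 ]
SN [0.669 0.123 0.011]
glue [ 0.312 -0.24   0.   ]
tape [0.321 0.26  0.   ]
t2 [ 0.453 -0.363  0.012]
t2 [ 0.512 -0.194  0.012]
t2 [ 0.596 -0.222  0.012]
t2 [ 0.537 -0.39   0.012]
t3 [0.473 0.209 0.012]
t3 [0.452 0.383 0.012]
t3 [0.604 0.402 0.012]
t3 [0.627 0.23  0.012]
0.5 0.4 0 [-9.31345840e-02  1.33574199e-01  1.51999959e+00 -4.44089210e-16
  1.48801886e+00  1.47766174e+00]
0.5 0.4 3.141592653589793 [-0.09313458  0.1335742   1.51999959  0.          1.48801886 -1.66393091]
0.45 0.4 0 [-1.03518118e-01  3.16116673e-02  1.63143421e+00 -4.44089210e-16
  1.47854677e+00  1.46727821e+00]
0.45 0.4 3.141592653589793 [-0.10351812  0.03161167  1.63143421  0.          1.47854677 -1.67431444]
0.45 0.35 0 [-1.03518118e-01  5.67888791e-02  1.72220866e+00 -4.44089210e-16
  1.36259511e+00  1.46727821e+00]
0.45 0.35 3.141592653589793 [-0.10351812  0.05678888  1.72220866  0.          1.36259511 -1.67431444]
0.4 0.4 0 [-1.16513440e-01 -7.20737689e-02  1.73275624e+00 -4.44089210e-16
  1.48091018e+00  1.45428289e+00]
0.4 0.4 3.141592653589793 [-0.11651344 -0.07207377  1.73275624  0.          1.48091018 -1.68730977]
```

Run:
```python
from h import *
q=r.inverse_kinematics([.63,0,.4],down(0));print(q)
r.set_joints(q); im,k,c=wrist()
np.savez("w.npz",im=im,k=k,c=c)
cv2.imwrite("pics/w.png",im[...,::-1]);print(r.get_obs()["t"])
```

```text
[-7.38767058e-02  4.01931149e-01  1.17244213e+00 -4.44089210e-16
  1.56721938e+00  1.49691962e+00]
2.6333
```

View pics/w.png

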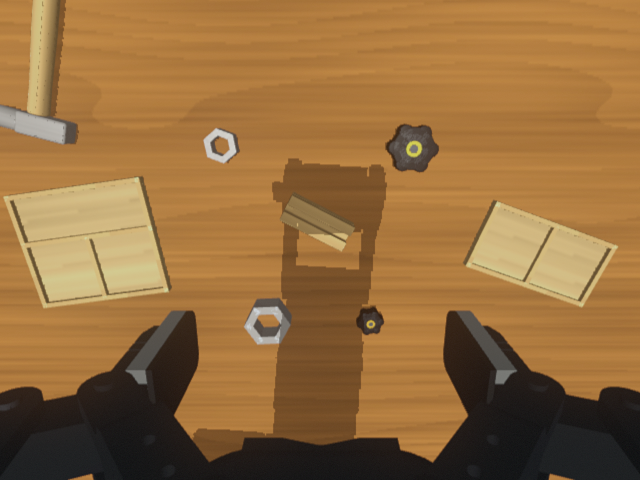

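The wrist view shows everything:

| Object | Pixel position (u, v) |
|---|---|
| Small nut | (221,146) |
| Large knob | (413,148) |
| Block | (318,222) |
| Large nut | (267,322) |
| Small knob | (370,321) |
| Two-bay tray corners | (495,200), (617,246), (583,306), (465,265) |
| Three-bay tray corners | (5,197), (141,177), (170,291), (44,307) |

I'll overlay the models on this view to refine the poses.

```bash
cat > ov.py <<'E'
from h import *
from scipy.optimize import least_squares
w=np.load("w.npz");im,k,c=w["im"],w["k"],w["c"]
def proj(P):
    p=(k@(c[:3,:3]@np.asarray(P,float).T+c[:3,3:])).T; return p[:,:2]/p[:,2:]
def place(loc,x,y,a): # loc Nx3
    return R.from_euler("z",a).apply(loc)+[x,y,0]
def hexa(cor,z,off=30): return [[cor/2*np.cos(t),cor/2*np.sin(t),z] for t in np.radians(off+60*np.arange(6))]
def rect(a,b,z): return np.array([[a,b,z],[-a,b,z],[-a,-b,z],[a,-b,z]])
def tray(hx,hy,uv):
    pts=np.array([back(k,c,p,.012) for p in uv]); L=rect(hx,hy,.012)
    best=min((least_squares(lambda v:(place(L,*v)[:,:2]-np.roll(pts,s,0)[:,:2]).ravel(),[*pts.mean(0)[:2],a]) for s in range(4) for a in (0,1.5,3,-1.5)),key=lambda s:s.cost)
    return best.x,np.sqrt(best.cost/2)
T2=tray(.047,.089,[(495,200),(617,246),(583,306),(465,265)])
T3=tray(.079,.089,[(5,197),(141,177),(170,291),(44,307)])
E
cat > ov1.py <<'E'
from ov import *
import sys,json
print(T2,T3)
G=json.load(open("g.json"))  # name: u,v (centre of top), yaw deg
M={"LN":(hexa(.0635,.029),hexa(.0635,0)),"SN":(hexa(.0416,.022),hexa(.0416,0)),"LK":(hexa(.062,.028,0),hexa(.037,0)),"SK":(hexa(.038,.024,0),hexa(.023,0)),"BL":(rect(.018,.045,.028),rect(.018,.045,0))}
H={"LN":.029,"SN":.022,"LK":.028,"SK":.024,"BL":.028}
S=6;tiles=[]
big=cv2.resize(im[...,::-1],None,fx=S,fy=S,interpolation=cv2.INTER_CUBIC)
big=cv2.convertScaleAbs(big,alpha=1.3)
out={}
def draw(P,col): cv2.polylines(big,[np.int32(np.round((proj(P)+.5)*S))],True,col,1,cv2.LINE_AA)
for n,(u,v,a) in G.items():
    p=back(k,c,(u,v),H[n]);out[n]=[*np.round(p[:2],4),a];print(n,out[n])
    for L,col in zip(M[n],((0,0,255),(255,0,0))): draw(place(np.array(L),*p[:2],np.radians(a)),col)
for n,(u,v,a) in G.items():
    x,y=int(u*S),int(v*S); W=133 if n!="BL" else 260
    tiles.append(cv2.resize(big[y-(300 if n=="BL" else 150):,x-W if n!="BL" else x-266:][:600 if n=="BL" else 300,:532 if n=="BL" else 266],(266,300)))
tiles.append(np.zeros_like(tiles[0]))
cv2.imwrite(sys.argv[1],np.vstack([np.hstack(tiles[:3]),np.hstack(tiles[3:])]))
json.dump(out,open("poses.json","w"))
E
echo '{"LN":[266,321,0],"SN":[220,145.5,20],"LK":[413.5,148,0],"SK":[370,322,0],"BL":[319,221,65]}' > g.json
python3 ov1.py pics/ov1.png
```

```text
(array([ 0.52260504, -0.29524001,  2.7864823 ]), np.float64(0.09341214795623004)) (array([0.53702017, 0.30406401, 0.16003097]), np.float64(0.15734003530872792))
LN [np.float64(0.4345), np.float64(0.0728), 0]
SN [np.float64(0.667), np.float64(0.1207), 20]
LK [np.float64(0.6643), np.float64(-0.1132), 0]
SK [np.float64(0.4303), np.float64(-0.0691), 0]
BL [np.float64(0.574), np.float64(0.0006), 65]
```

View pics/ov1.png

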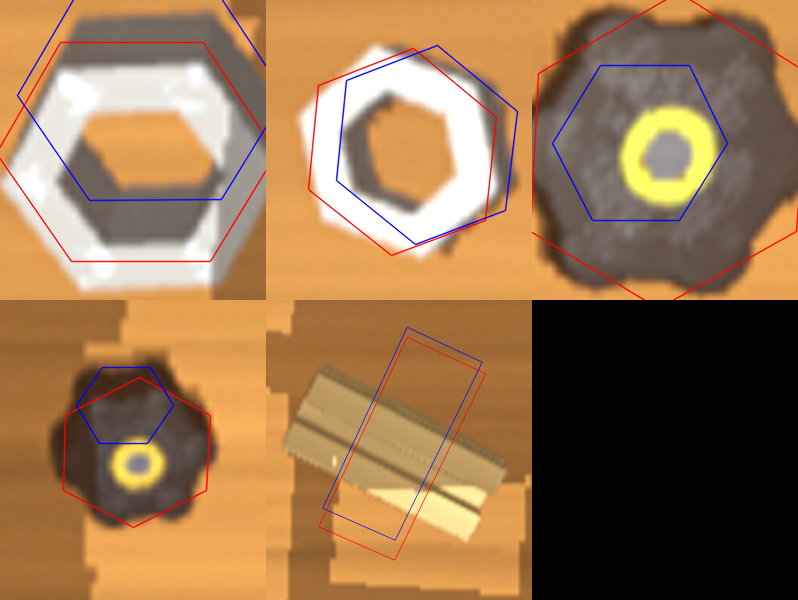

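The small-nut and knob fits are close. The large nut needs to move about +1, +4.5 px, the small nut needs +21° of yaw, and the block's yaw should be about -28°. I'll correct these, and reverse the tray corner order too.

```bash
sed -i 's/for p in uv\])/for p in uv[::-1]])/' ov.py
echo '{"LN":[267.2,325.5,0],"SN":[220,145.5,41],"LK":[414,148.6,0],"SK":[370.8,324,0],"BL":[317.7,224.3,-28]}' > g.json
cat >> ov1.py <<'E'
for t,a in((T2,.047),(T3,.079)):
    draw(place(rect(a,.089,.012),*t[0]),(0,0,255))
S2=big[1050:1860:1,0:1050];
E
python3 - <<'E'
s=open('ov1.py').read().split("S2=")[0]
# trays drawn before tile cutting, in the spare tile
s=s.replace("tiles.append(np.zeros_like(tiles[0]))",'''for t,a,b,s in((T2,.041,.040,(43,-43)),(T3,.041,.040,(43,-43))):
    x0=0 if t is T2 else -.032
    draw(place(rect(.047 if t is T2 else .079,.089,.012),*t[0]),(0,0,255))
    for y0 in s: draw(place(rect(a,b,.005)+[x0,y0/1000,0],*t[0]),(255,0,0))
draw(place(rect(.029,.083,.005)+[.044,0,0],*T3[0]),(255,0,0))
t=np.vstack([cv2.resize(big[1020:1920,0:1100],(266,150),interpolation=cv2.INTER_AREA),cv2.resize(big[1140:1890,2740:3740],(266,150),interpolation=cv2.INTER_AREA)]);tiles.append(t)''')
s=s.split("for t,a in((T2,.047)")[0]
open('ov1.py','w').write(s)
E
python3 ov1.py pics/ov2.png
```

```text
(array([ 0.52260504, -0.29524001,  2.79892635]), np.float64(0.0015463633190945817)) (array([0.53702017, 0.30406401, 3.27729395]), np.float64(0.0010031806604147125))
LN [np.float64(0.4278), np.float64(0.0714), 0]
SN [np.float64(0.667), np.float64(0.1207), 41]
LK [np.float64(0.6636), np.float64(-0.1138), 0]
SK [np.float64(0.4273), np.float64(-0.0703), 0]
BL [np.float64(0.5697), np.float64(0.0023), -28]
```

View pics/ov2.png

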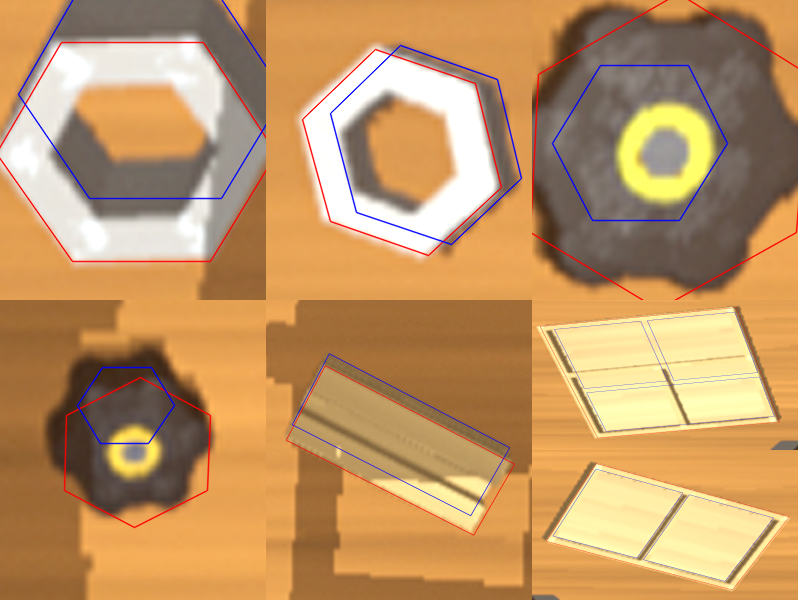

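The overlays now fit. The three-bay tray's yaw needs a half turn, because the long bay is on the far (+x) side. First I'll pick and place the large knob.

```bash
cat > job.py <<'E'
from h import *
T2=(.5226,-.2952,2.7989-np.pi); T3=(.5370,.3041,3.2773-np.pi)
# x, y, grip direction(s) deg, TCP height over underside, grip width, squeeze, tray, bay
P={"LK":(.6636,-.1138,(0,60,120),.004,.058,40,T2,(0,-.043)),
   "SN":(.667,.1207,(41,101,161),.005,.036,60,T2,(0,.043)),
   "LN":(.4278,.0714,(0,60,120),.004,.055,80,T3,(-.032,.043)),
   "SK":(.4273,-.0703,(0,60,120),.006,.035,40,T3,(-.032,-.043)),
   "BL":(.5697,.0023,(-28,),.0085,.036,40,T3,(.044,0))}
ZT=.12
def near(p,opts): # tool yaw closest to the one with joint 6 at its middle
    ref=np.pi/2+np.arctan2(p[1],p[0])
    return min((t+np.pi/2+k*np.pi for t in opts for k in(-2,-1,0,1)),key=lambda t:abs(t-ref))
def do(n):
    x,y,g,h,w,sq,T,b=P[n]
    qa=down(near((x,y),np.radians(g)))
    r.move_to([x,y,ZT],qa); r.move_linear([x,y,h],vel=.12)
    r.set_gripper(0.,sq); o=r.get_obs(); print(n,"grip",o["opening"]*85,o["finger_force"])
    r.move_linear([x,y,ZT],vel=.15)
    X,Y=R.from_euler("z",T[2]).apply([*b,0])[:2]+T[:2]
    qp=down(near((X,Y),[T[2]]))
    r.move_to([X,Y,ZT],qp); o=r.get_obs(); print("carry",o["opening"]*85,o["contact_force"])
    r.move_linear([X,Y,.025+h],vel=.15); r.move_linear([X,Y,.0055+h],vel=.05)
    o=r.get_obs(); print("down",o["opening"]*85,o["contact_force"],o["tool_pos"])
    r.set_gripper(min(1,(w+.014)/.085)); r.sleep(.1)
    r.move_linear([X,Y,ZT],vel=.15); r.set_gripper(1.); print("t",r.get_obs()["t"])
E
python3 - <<'E'
from job import *
do("LK")
im,k,c=wrist();cv2.imwrite("pics/lk.png",im[...,::-1])
E
```

```text
LK grip 54.953626238311344 40.57722036377527
carry 54.654556993761226 [-0.28112817 -0.80946995 -0.80767297]
down 54.25690414901349 [-3.33794526 -0.7960867   5.21307522] [ 0.50797725 -0.33613063  0.00964364]
t 10.5583
```

View pics/lk.png

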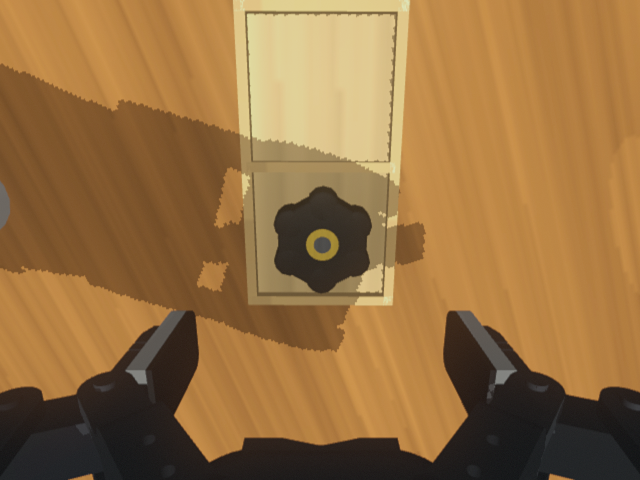

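The large knob lies flat and well inside its bay, with its centre at (322,245). Next are the two nuts.

Run:
```python
from job import *
a=[]
for n in("SN","LN"):
    do(n); a.append(cv2.resize(wrist()[0],(400,300)))
cv2.imwrite("pics/nuts.png",np.hstack(a)[...,::-1])
```

```text
SN grip 34.744959945400716 59.89152442532941
carry 34.2765355159829 [-1.01120932 -0.12390237 -0.49181329]
down 34.382447236829684 [-2.03080627  1.71217298  7.03501373] [ 0.53695289 -0.25464909  0.01061343]
t 19.4083
LN grip 53.82647378936917 81.19648933410645
carry 53.449987549278866 [ 0.14433078 -0.17347834 -3.29057984]
down 53.293231137996855 [-3.86765819 -3.23620188 10.13683502] [0.4994711  0.34237088 0.01012909]
t 27.1917
```

View pics/nuts.png

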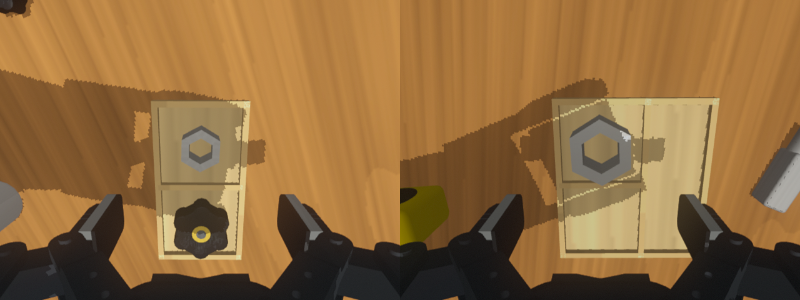

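Both nuts are in their bays, at (201,149) in the left half of the picture and (601,147) in the right. Next are the small knob and the block.

Run:
```python
from job import *
do("SK");do("BL")
r.move_linear([.47,.25,.3],vel=.2)
q=r.inverse_kinematics([.63,0,.4],down(0)); r.set_joints(q)
im,k,c=wrist(); np.savez("w2.npz",im=im,k=k,c=c)
big=lambda a,b,x,y:cv2.resize(im[b:b+y,a:a+x],None,fx=4,fy=4,interpolation=cv2.INTER_CUBIC)
cv2.imwrite("pics/f3.png",big(0,170,180,145)[...,::-1]);cv2.imwrite("pics/f2.png",big(455,190,175,125)[...,::-1])
d=eyes.get_image("side");cv2.imwrite("pics/s2.png",d["pixels"][...,::-1]);print(r.get_obs()["t"])
```

```text
SK grip 34.06164114457676 38.90581548213959
carry 33.85597073577018 [-0.02894958 -0.21197825  0.64928321]
down 34.188772044188255 [-1.98196228 -2.15072916  6.34523913] [0.51100057 0.25714804 0.01151949]
t 35.625
BL grip 35.065786645896125 40.92738300561905
carry 35.49817434473818 [ 1.03840673 -0.24122891  0.06148681]
down 34.6786045771221 [-1.72715193 -0.46280909  1.06143698] [0.58044118 0.31001422 0.01373632]
t 43.2833
45.825
```

View pics/f3.png

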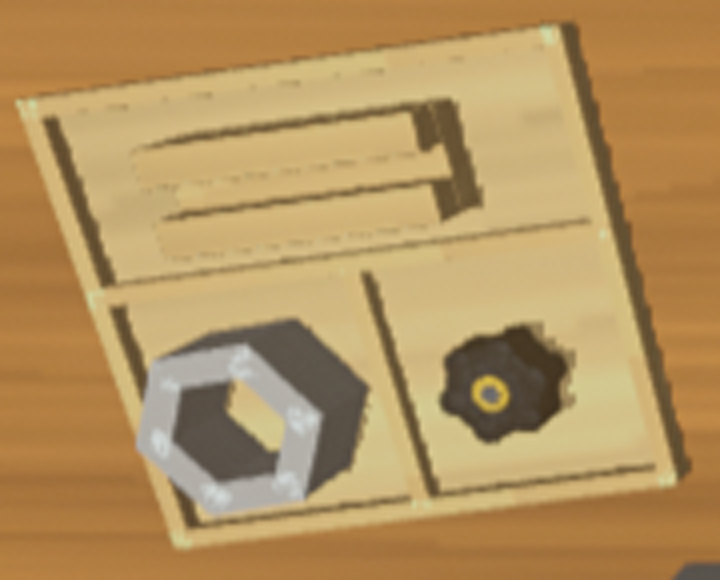

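View pics/f2.png

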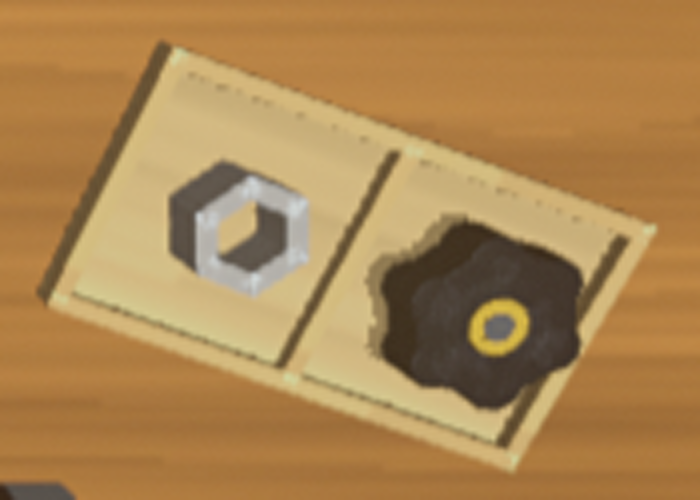

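View pics/s2.png

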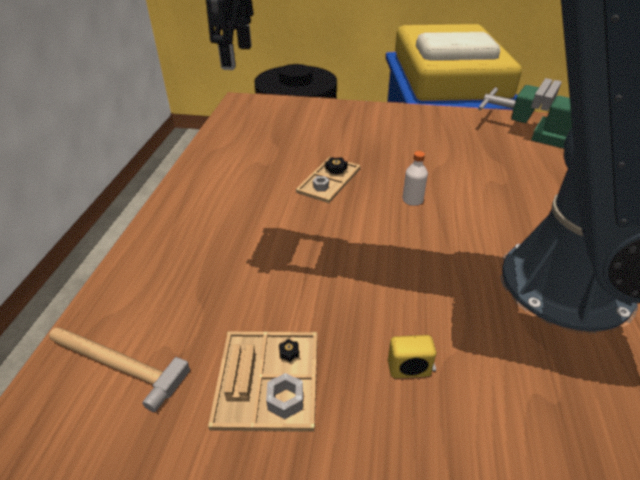

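All five pieces lie flat in the correct bays, and the block is in the long bay. The large nut is at (230,430) and the small knob at (490,393) in the three-bay crop. In the two-bay crop the small nut is at (250,235) and the large knob at (497,325). In the side view the bottle (415,185) and tape measure (412,357) haven't moved.

```bash
python3 -c "
from cell import r, eyes
print(r.hand_in())"
```

```text
the job is handed in; nothing more can be done
None
```

Both jig kits are made up and handed in at about 46 s of the 128 s allowed; in the last pictures all five pieces lie flat in their bays and the glue bottle and tape measure haven't moved.

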